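# Get a dropped screwdriver out through a housing's access opening

### The arm

A 7-joint arm with a two-finger parallel gripper is mounted at the origin on a cart in front of the work surface, level with it; the furniture and walls round the work are solid. World frame = base frame: x ahead of the robot, y to its left, z up, the work surface at z = 0. Lengths are in mm, angles in rad, forces in N, time in s.
With the tool pointing down it reaches from about 400 to 875 mm from the base axis. Payload 4.4 kg.
Tool frame: the origin (TCP) lies midway between the tips of the shut fingers; the grasp point (between the pads) lies 19 mm behind it; z points along the fingers, y is the line along which they close (so a half turn about z gives the same grasp; the last joint's range is limited). The gripper opens to 85 mm and grips with 20 to 120 N. Pads are 22 mm wide; open, the fingers measure 114 mm over their backs; the gripper's body (76 mm by 85 mm) begins 54 mm behind the grasp point. The pads swing forward as they close: fully open they stand 13 mm farther back than shut.
Start: joints at [-1.258, 0.628, 0.038, 1.517, -0.027, 0.996, -0.02], TCP at [240.351, 603.945, 231.313] pointing down, gripper open.
Joint ranges: [-3.06, 3.06], [-0.37, 2.12], [-1.25, 1.32], [0.18, 2.47], [-1.1, 4.24], [0.23, 1.98], [-2.94, 2.94]. Speed limits (rad/s): [2.57, 2.57, 3.14, 3.14, 3.14, 3.14, 3.14].

### API

Orientations are given as a unit quaternion [x, y, z, w].
In Python, from plant import robot gives the robot as it stands.
- The arm moves only by the tool play_rows, never from a script. Its argument "increments" is a list of rows, each an object with "slide": the shift along the world's x, y, z in mm, a list of three; "roll": the turn about the world's z in degrees; "gripper": the closure, from -1 (fully open) to 1 (shut), so that 0 is half open. A call has exactly 10 rows; each row shifts and turns the commanded pose from where the row before left it; what a row does not reach is not made up. A row lasts 1/10 s, in which the tool goes at most 50 mm and 8.59 degrees, less where a joint would pass 70% of its speed; a pose out of reach is approached as far as the arm can. A call is refused whole if a number of a shift passes 50 or a number of a turn 8.59, either way. A call with a gripper value outside its range is refused whole. The fingers move at their own pace and stop on an object; "grip_force" is the grip in N (left out, the last holds). Time passes only in rows, so rows that do not move let the fingers close, or fill a call up. It gives the time, the measured TCP pose, the force, the opening and the grip force at its end, in the units of the state.
- robot.state(): the state, without advancing time (a new reading comes with each control period).
- robot.snapshot(name): name is "scene" or "top"; returns a dict with "color" (480x640x3 uint8, blue, green, red), "intrinsics" (3x3 intrinsics, pixels), "dist" ([k1, k2, p1, p2, k3] as OpenCV has them; the pictures are not rectified), "rvec" (rotation vector, rad) and "tvec" (3), from world to camera coordinates, as OpenCV has them. Camera axes: x right, y down, z forward; pixel columns grow to the right and rows downward; lengths in mm; the calibration is good to about 2 mm. A picture is of the moment at which its call begins. There is no depth.
- robot.close_job(): hands the job in; it is judged then, once.
Trained networks look in a picture, given as the dict that the camera call returned (one of the last four; its "shot" number tells which), for a name from the list of things; names that differ only in an ending like _2 or _b are one class to them, and where a whole thing is asked for, a point or a joint stands for the part that bears it (a point fixed in the world has none). Each returns a list of dicts, best first, with "confidence" (0 to 1); they miss things now and then, are a little off and sometimes report something else, mostly with a low value. They report only what shows in the picture. A call takes as long as a camera call.
- robot.search_frame(query, picture): "point" ([column, row] in pixels, amid what is visible of it).
- robot.tip_of(query, picture): "point" ([column, row] in pixels: a listed point, or the origin of a listed thing).
The state is a dict: "time_s": time; "q": joint angles; "joint_velocities": joint speeds; "joint_efforts": joint torques, N m; "eef_pos": TCP position; "eef_rot": TCP orientation; "contact_force": force on the tool from outside, world axes, zero at the start; "ft_torque": the same for the moment, N m; "gripper_width": opening from 0.0 (shut) to 1.0 (fully open); "grasp_force": force on a finger pad.
Only numpy, scipy, OpenCV 4.12 (cv2) and the standard library are available. Lean on these libraries where they do the work, as an engineer would, in place of code of your own. Each camera call takes 0.05 s, during which the arm holds its last target. There are 200 camera calls.

### The job

A long screwdriver has been dropped inside the heater housing, and it is longer than the access opening in the top. Grip it, tilt it so that it comes out slantwise through the opening without forcing it against the metal, and finish holding it still in the gripper, the whole screwdriver at least 6 cm above the top of the housing. Do not put it down or let go, and leave the grey screwdriver, the bracket and the filler cap where they are.

Things in the scene. Friction and masses are not known exactly. Their poses are not given: they have to be found in the camera images.
- housing: Fixed grey sheet-metal box. Origin on the tray under the opening's centre, z up. Heights over the tray: inner floor 31 mm, top plate 81 to 85 mm. Inside x -85 to 85, y -185 to 140 mm; walls 4 mm, a spigot 42 mm across and 20 mm long on each end. Turned up to 0.35 rad. The top plate is closed but for the opening.
- opening (a point): Centre of the rectangular access opening, level with the top face (85 mm above the tray). The opening is 150 mm square (housing x and y -75 to +75).
- driver_handle (a point): Screwdriver, 224 mm, 0.12 kg, dark blue-striped handle (30 mm thick, 112 mm long), shank 10 mm wide, 15 mm high, on the housing's inner floor. This point, on its axis 45 mm from its middle, is where to grip; it starts 15 mm above the inner floor. Its y axis runs from tip to handle end, at first along housing +y within 0.08 rad; both ends are hidden under the top plate.
- driver_end (a point): End of the screwdriver's handle, on its axis, 67 mm beyond driver_handle.
- driver_tip (a point): Tip of the screwdriver's blade, 157 mm from driver_handle, opposite the handle end; it starts 7 mm above the inner floor.
- grey_driver: Bystander: shorter all-grey screwdriver lying on the tray beyond the housing, 148 x 28 x 30 mm; origin under its middle.
- bracket: Bystander: small yellowish metal bracket with a wire spring, 63 x 43 x 36 mm, on the tray to the left; origin at its underside.
- filler_cap: Bystander: round cream filler cap with a rusty stud, 56 mm across, 28 mm high, on the tray to the right; origin at its underside.

How it is judged (in metres and radians):
On the way:
1. the screwdriver is slanting through the opening: one end above the top of the housing, the other still inside (((height (world z) of driver_end above 0.1 m and (height (world z) of driver_tip below 0.08 m and x of driver_tip in the frame of housing between -0.088 and 0.088 m and y of driver_tip in the frame of housing between -0.188 and 0.143 m) and contact force between the fingers and driver above 0.3 N) or (height (world z) of driver_tip above 0.1 m and (height (world z) of driver_end below 0.08 m and x of driver_end in the frame of housing between -0.088 and 0.088 m and y of driver_end in the frame of housing between -0.188 and 0.143 m) and contact force between the fingers and driver above 0.3 N))), for 0.1 s.
At the end, for the whole second after the job is handed in: The screwdriver is in the fingers' grip and still (under 0.04 m/s), both its ends more than 140 mm above the tray (55 mm above the top of the housing), touching no part of the housing; the grey screwdriver, bracket and filler cap are within 30 mm of where they started (height (world z) of each of driver_end, driver_tip above 0.14 m and contact force between the fingers and driver above 1 N and contact force between driver and housing below 0.1 N and linear speed of driver below 0.04 m/s and distance of each of grey_driver, bracket, filler_cap from where it was at the start of the episode below 0.03 m); the arm keeps its last pose, push and grip.
It fails at once if the screwdriver is forced against the housing (over 40 N) (contact force between driver and housing above 40 N).
It fails at once if the grey screwdriver is moved by more than 30 mm (distance of grey_driver from where it was at the start of the episode above 0.03 m).
It fails at once if the bracket is moved by more than 30 mm (distance of bracket from where it was at the start of the episode above 0.03 m).
It fails at once if the filler cap is moved by more than 30 mm (distance of filler_cap from where it was at the start of the episode above 0.03 m).
It also fails if it takes over 40 s, if anything falls off the work surface, if the arm or the gripper's body presses on something with over 40 N, if the wrist force passes 120 N, or if a joint passes its speed limit or range.

## Working session

There is one attempt and no reset: what is moved stays moved. The work goes in short steps, Python scripts to look and compute and a tool call to move; the robot and the scene stay as the last step left them, time stands still between calls to the robot, and variables do not carry over. Pictures are saved under pics/ and viewed, at most 10 in all, crops included, and the job is handed in when it is done.

Besides the shell and the picture viewer there is one more tool, called after "Request:" as name(argument=value, ...), one argument or row to a line, values as JSON. play_rows: Moves the arm, as the interface text tells. Its arguments: {"type":"object","properties":{"increments":{"type":"array","items":{"type":"object","properties":{"slide":{"type":"array","items":{"type":"number"}},"roll":{"type":"number"},"gripper":{"type":"number"}}}},"grip_force":{"type":"number"}},"required":["increments"]}

```bash
mkdir -p pics; cat > h.py <<'E'
import numpy as np, cv2
from plant import robot
def ray(p,pt):
    R=cv2.Rodrigues(np.array(p["rvec"],float))[0];t=np.array(p["tvec"],float).ravel()
    u=cv2.undistortPoints(np.array([[pt]],float),np.array(p["intrinsics"]),np.array(p["dist"])).ravel()
    return -R.T@t, R.T@np.array([u[0],u[1],1])
def onz(p,pt,z):
    c,d=ray(p,pt); return c+d*(z-c[2])/d[2]
def px(p,P):
    return cv2.projectPoints(np.array(P,float).reshape(-1,1,3),np.array(p["rvec"],float),np.array(p["tvec"],float),np.array(p["intrinsics"]),np.array(p["dist"]))[0].reshape(-1,2)
E
python3 - <<'E'
from h import *
print(robot.state())
Z=dict(housing=0,opening=85,driver_handle=46,driver_end=46,driver_tip=38,grey_driver=0,bracket=0,filler_cap=0)
for n in("scene","top"):
    p=robot.snapshot(n); cv2.imwrite(f"pics/{n}0.png",p["color"])
    print(n,ray(p,[320,240]))
    for q,z in Z.items():
        for r in robot.tip_of(q,p)[:2]: print(q,np.round(r["point"]),round(r["confidence"],2),onz(p,r["point"],z).round(1))
E
```

```text
{'time_s': 0.0, 'q': array([-1.25778356,  0.62934384,  0.03842432,  1.5183874 , -0.02698352,
        0.99627253, -0.01999909]), 'joint_velocities': array([ 0.00155596,  0.00116324,  0.00047472, -0.00125616, -0.00012445,
       -0.00251709, -0.00053791]), 'joint_efforts': array([-2.05468918e-04, -5.63400292e+01,  1.22611128e+00, -1.93451589e+01,
        1.10163397e-02,  1.01701639e-02, -2.62848175e-06]), 'eef_pos': array([240.1179041 , 603.3478341 , 230.38403882]), 'eef_rot': array([ 1.88264204e-01,  9.82117963e-01, -9.32435299e-04, -1.64173319e-04]), 'contact_force': array([-0.22014916, -1.15389057, -0.02583132]), 'ft_torque': array([-0.00975556, -0.00938967, -0.00205859]), 'grasp_force': 0.0, 'gripper_width': 1.0032947357839823}
scene (array([-382.63602391, -697.99121978,  808.05621093]), array([ 0.68512576,  0.52410273, -0.50592954]))
housing [318. 288.] 0.66 [509.6 -13.5   0. ]
opening [318. 259.] 0.68 [516.1  -7.   85. ]
driver_handle [301. 265.] 0.69 [509.9  48.2  46. ]
driver_handle [318. 261.] 0.27 [558.2  26.   46. ]
driver_end [282. 260.] 0.53 [498.5 104.1  46. ]
grey_driver [355. 243.] 0.6 [768.   47.8   0. ]
bracket [205. 243.] 0.58 [470.4 395.6   0. ]
filler_cap [384. 356.] 0.55 [ 400.5 -290.5    0. ]
top (array([ 433.98654927,   48.03048372, 1270.66130822]), array([ 0.13262189,  0.04284215, -0.99035719]))
housing [364. 277.] 0.7 [516.5  -3.1   0. ]
driver_handle [341. 281.] 0.97 [503.7  51.   46. ]
bracket [196. 293.] 0.59 [472.6 399.2   0. ]
filler_cap [485. 325.] 0.75 [ 406.  -289.4    0. ]
```

View pics/top0.png

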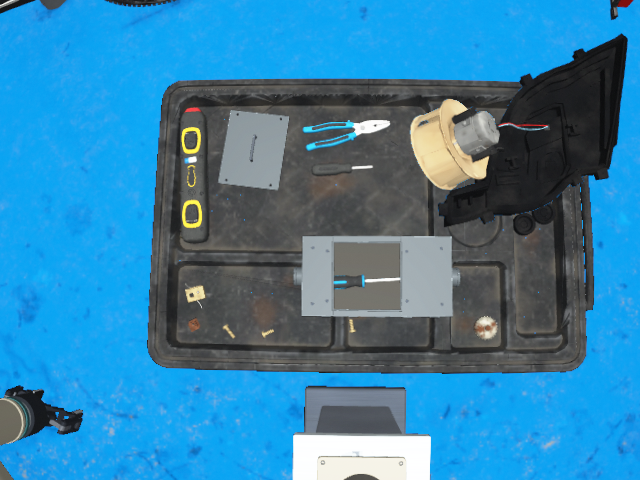

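View pics/scene0.png

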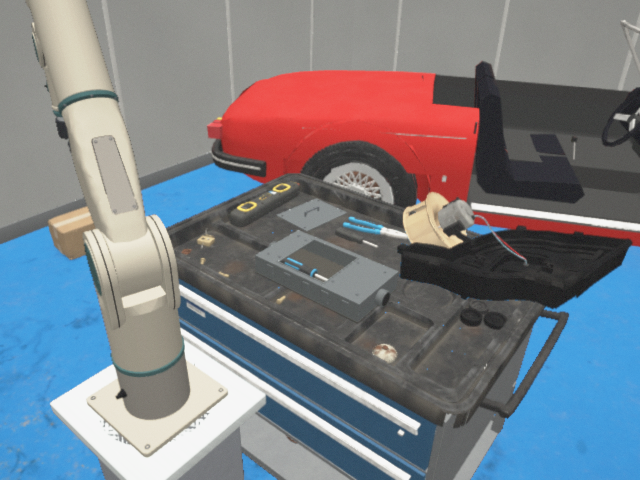

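```bash
python3 - <<'E'
from h import *
p=robot.snapshot("top")
c=p["color"][225:330,290:465]; cv2.imwrite("pics/c1.png",cv2.resize(c,None,fx=4.5,fy=4.5,interpolation=cv2.INTER_CUBIC))
for z,pts in((85,[(302,236),(453,236),(452,317.5),(302,315),(333,241),(401,241),(401,311),(333,309)]),(46,[(334,281)]),(38,[(400,280)])):
    for a in pts: print(a,z,onz(p,a,z).round(1))
E
```

```text
(302, 236) 85 [601.4 139.6  85. ]
(453, 236) 85 [ 604.3 -197.3   85. ]
(452, 317.5) 85 [ 423.8 -192.5   85. ]
(302, 315) 85 [426.5 136.5  85. ]
(333, 241) 85 [590.8  70.4  85. ]
(401, 241) 85 [592.1 -80.7  85. ]
(401, 311) 85 [437.5 -80.2  85. ]
(333, 309) 85 [440.5  68.7  85. ]
(334, 281) 46 [504.2  67.8  46. ]
(400, 280) 38 [508.3 -83.1  38. ]
```

View pics/c1.png

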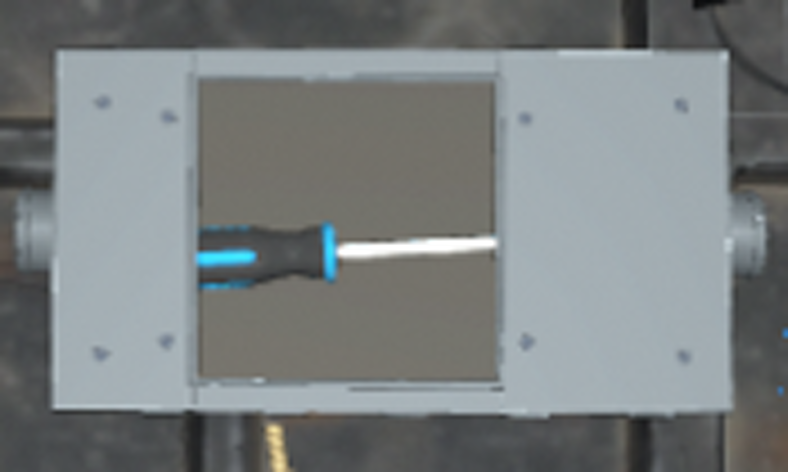

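Request:
play_rows(
  increments=[
    {"slide":[13.1,-27.9,0],"roll":-3.27,"gripper":-1},
    {"slide":[13.1,-27.9,0],"roll":-3.27,"gripper":-1},
    {"slide":[13.1,-27.9,0],"roll":-3.27,"gripper":-1},
    {"slide":[13.1,-27.9,0],"roll":-3.27,"gripper":-1},
    {"slide":[13.1,-27.9,0],"roll":-3.27,"gripper":-1},
    {"slide":[13.1,-27.9,0],"roll":-3.27,"gripper":-1},
    {"slide":[13.1,-27.9,0],"roll":-3.27,"gripper":-1},
    {"slide":[13.1,-27.9,0],"roll":-3.27,"gripper":-1},
    {"slide":[13.1,-27.9,0],"roll":-3.27,"gripper":-1},
    {"slide":[13.1,-27.9,0],"roll":-3.27,"gripper":-1},
  ],
  grip_force=20,
)

```text
time_s: 1.95
eef_pos: [371.8, 323.9, 231.6]
eef_rot: [0.458, 0.889, 0.0, 0.0]
contact_force: [0.3, 0.2, -0.4]
gripper_width: 1.001
grasp_force: 0.0
```

Request:
play_rows(
  increments=[
    {"slide":[13.1,-27.9,-4],"roll":-3.27,"gripper":-1},
    {"slide":[13.1,-27.9,-4],"roll":-3.27,"gripper":-1},
    {"slide":[13.1,-27.9,-4],"roll":-3.27,"gripper":-1},
    {"slide":[13.1,-27.9,-4],"roll":-3.27,"gripper":-1},
    {"slide":[13.1,-27.9,-4],"roll":-3.27,"gripper":-1},
    {"slide":[13.1,-27.9,-4],"roll":-3.27,"gripper":-1},
    {"slide":[13.1,-27.9,-4],"roll":-3.27,"gripper":-1},
    {"slide":[13.1,-27.9,-4],"roll":-3.27,"gripper":-1},
    {"slide":[13.1,-27.9,-4],"roll":-3.27,"gripper":-1},
    {"slide":[13.1,-27.9,-4],"roll":-3.27,"gripper":-1},
  ],
)

```text
time_s: 2.95
eef_pos: [503.0, 44.9, 191.4]
eef_rot: [0.69, 0.724, 0.0, 0.0]
contact_force: [0.1, 0.0, -0.9]
gripper_width: 0.998
grasp_force: 0.0
```

Request:
play_rows(
  increments=[
    {"slide":[0,0,-12],"roll":0,"gripper":-0.3},
    {"slide":[0,0,-12],"roll":0,"gripper":-0.3},
    {"slide":[0,0,-12],"roll":0,"gripper":-0.3},
    {"slide":[0,0,-12],"roll":0,"gripper":-0.3},
    {"slide":[0,0,-12],"roll":0,"gripper":-0.3},
    {"slide":[0,0,-12],"roll":0,"gripper":-0.3},
    {"slide":[0,0,-12],"roll":0,"gripper":-0.3},
    {"slide":[0,0,-12],"roll":0,"gripper":-0.3},
    {"slide":[0,0,-12],"roll":0,"gripper":-0.3},
    {"slide":[0,0,-12],"roll":0,"gripper":-0.3},
  ],
)

```text
time_s: 3.95
eef_pos: [502.4, 45.9, 70.3]
eef_rot: [0.689, 0.725, 0.0, -0.0]
contact_force: [-0.3, -0.7, -0.2]
gripper_width: 0.649
grasp_force: 0.0
```

Request:
play_rows(
  increments=[
    {"slide":[0,0,-6],"roll":0,"gripper":-0.3},
    {"slide":[0,0,-6],"roll":0,"gripper":-0.3},
    {"slide":[0,0,-6],"roll":0,"gripper":-0.3},
    {"slide":[0,0,-6],"roll":0,"gripper":-0.3},
    {"slide":[0,0,-5],"roll":0,"gripper":-0.3},
    {"slide":[0,0,-4],"roll":0,"gripper":-0.3},
    {"slide":[0,0,-3],"roll":0,"gripper":-0.3},
    {"slide":[0,0,-1],"roll":0,"gripper":-0.3},
    {"slide":[0,0,0],"roll":0,"gripper":-0.3},
    {"slide":[0,0,0],"roll":0,"gripper":-0.3},
  ],
)

```text
time_s: 4.95
eef_pos: [502.5, 46.0, 34.5]
eef_rot: [0.689, 0.725, 0.0, 0.0]
contact_force: [0.6, 0.0, 0.1]
gripper_width: 0.652
grasp_force: 0.0
```

Request:
play_rows(
  increments=[
    {"gripper":1},
    {"gripper":1},
    {"gripper":1},
    {"gripper":1},
    {"gripper":1},
    {"gripper":1},
    {"gripper":1},
    {"gripper":1},
    {"slide":[0,0,3],"gripper":1},
    {"slide":[0,0,3],"gripper":1},
  ],
  grip_force=30,
)

```text
schema error: expected keys slide, roll, gripper
```

```bash
python3 - <<'E'
from h import *
s=robot.state();print(s["eef_pos"],s["contact_force"],s["gripper_width"],s["grasp_force"])
for n in("top","scene"):
    p=robot.snapshot(n)
    a,b=((225,330),(290,465)) if n=="top" else ((200,340),(230,420))
    cv2.imwrite(f"pics/g_{n}.png",cv2.resize(p["color"][a[0]:a[1],b[0]:b[1]],None,fx=4,fy=4,interpolation=cv2.INTER_CUBIC))
    print(n,[(r["point"],r["confidence"],onz(p,r["point"],52)) for r in robot.tip_of("driver_handle",p)[:1]])
E
```

```text
[502.46063612  45.96070066  34.4584425 ] [0.56530376 0.01685259 0.12982033] 0.651612602128983 0.0
top []
scene [([301.8, 267.4], 0.49, array([496.76220582,  33.06851051,  52.        ]))]
```

View pics/g_scene.png

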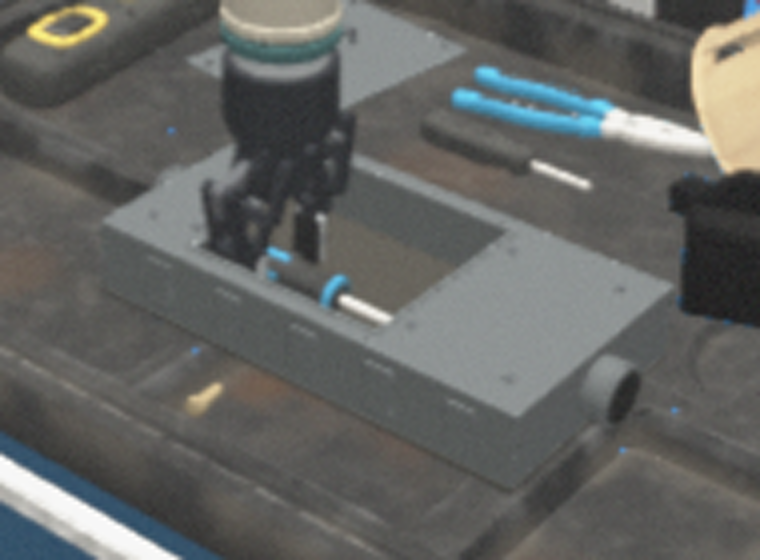

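The fingers straddle the handle inside the opening (handle visible at crop (300,270), ring at (333,291)). The call was refused for missing keys, so I resend it in full.

Request:
play_rows(
  increments=[
    {"slide":[0,0,-1],"roll":0,"gripper":1},
    {"slide":[0,0,0],"roll":0,"gripper":1},
    {"slide":[0,0,0],"roll":0,"gripper":1},
    {"slide":[0,0,0],"roll":0,"gripper":1},
    {"slide":[0,0,0],"roll":0,"gripper":1},
    {"slide":[0,0,0],"roll":0,"gripper":1},
    {"slide":[0,0,0],"roll":0,"gripper":1},
    {"slide":[0,0,0],"roll":0,"gripper":1},
    {"slide":[0,0,4],"roll":0,"gripper":1},
    {"slide":[0,0,4],"roll":0,"gripper":1},
  ],
  grip_force=30,
)

```text
time_s: 6.15
eef_pos: [501.7, 45.9, 41.1]
eef_rot: [0.689, 0.725, -0.001, -0.001]
contact_force: [0.3, -0.3, -2.0]
gripper_width: 0.335
grasp_force: 29.9
```

```bash
python3 - <<'E'
from h import *
s=robot.state();print(s["eef_pos"],s["contact_force"],s["ft_torque"],s["gripper_width"],s["grasp_force"])
E
```

```text
[501.65413701  45.87711805  41.11925288] [ 0.32439804 -0.26326268 -1.99947214] [ 0.02706302 -0.00903267  0.0181081 ] 0.3345592671920133 29.91538025205955
```

Request:
play_rows(
  increments=[
    {"slide":[0,0,3],"roll":0,"gripper":1},
    {"slide":[0,-6,0],"roll":0,"gripper":1},
    {"slide":[0,-7,0],"roll":0,"gripper":1},
    {"slide":[0,-7,0],"roll":0,"gripper":1},
    {"slide":[0,-7,0],"roll":0,"gripper":1},
    {"slide":[0,-7,0],"roll":0,"gripper":1},
    {"slide":[0,-7,0],"roll":0,"gripper":1},
    {"slide":[0,-7,0],"roll":0,"gripper":1},
    {"slide":[0,-5,0],"roll":0,"gripper":1},
    {"slide":[0,-3,0],"roll":0,"gripper":1},
  ],
  grip_force=20,
)

```text
time_s: 7.15
eef_pos: [502.4, -10.8, 44.3]
eef_rot: [0.689, 0.725, -0.0, 0.0]
contact_force: [-0.2, 0.2, -1.5]
gripper_width: 0.332
grasp_force: 29.9
```

```bash
python3 - <<'E'
from h import *
s=robot.state();print(s["eef_pos"],s["contact_force"],s["ft_torque"],s["gripper_width"],s["grasp_force"])
for n in("top","scene"):
    p=robot.snapshot(n)
    a,b=((225,330),(290,465)) if n=="top" else ((200,340),(230,420))
    cv2.imwrite(f"pics/s_{n}.png",cv2.resize(p["color"][a[0]:a[1],b[0]:b[1]],None,fx=4,fy=4,interpolation=cv2.INTER_CUBIC))
    print(n,[(r["point"],r["confidence"],onz(p,r["point"],52)) for r in robot.tip_of("driver_end",p)[:1]])
E
```

```text
[502.35767912 -10.75107641  44.33716169] [-0.19117489  0.15079881 -1.45619835] [-0.0400582  -0.00626915  0.01882582] 0.3315131431097362 29.920543944463134
top [([335.7, 279.0], 0.41, array([508.39123398,  63.91177311,  52.        ]))]
scene [([295.1, 265.3], 0.57, array([492.98343579,  53.24642672,  52.        ]))]
```

View pics/s_top.png

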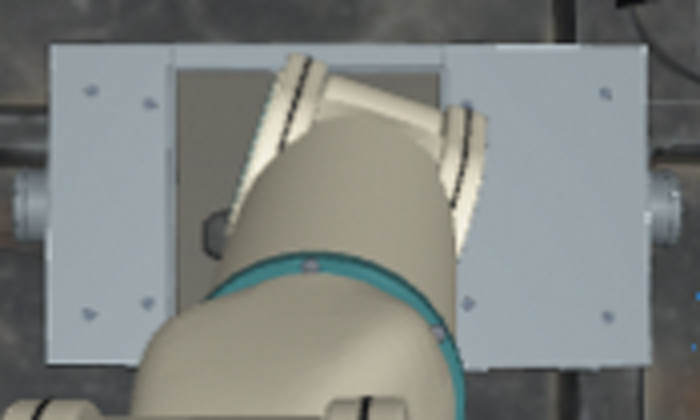

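Request:
play_rows(
  increments=[
    {"slide":[0,0,4],"roll":0,"gripper":1},
    {"slide":[0,0,4],"roll":0,"gripper":1},
    {"slide":[0,0,4],"roll":0,"gripper":1},
    {"slide":[0,0,4],"roll":0,"gripper":1},
    {"slide":[0,0,4],"roll":0,"gripper":1},
    {"slide":[0,0,3],"roll":0,"gripper":1},
    {"slide":[0,0,2],"roll":0,"gripper":1},
    {"slide":[0,0,2],"roll":0,"gripper":1},
    {"slide":[0,0,2],"roll":0,"gripper":1},
    {"slide":[0,0,0],"roll":0,"gripper":1},
  ],
  grip_force=20,
)

```text
time_s: 8.35
eef_pos: [502.3, -10.0, 73.4]
eef_rot: [0.689, 0.725, -0.0, -0.0]
contact_force: [-0.6, -0.0, -3.1]
gripper_width: 0.342
grasp_force: 29.7
```

```bash
python3 - <<'E'
from h import *
s=robot.state();print(s["eef_pos"],s["contact_force"],s["ft_torque"],s["gripper_width"],s["grasp_force"])
E
```

```text
[502.3068567  -10.04886266  73.35381003] [-0.60008107 -0.04334084 -3.07269167] [ 0.09016272 -0.0779056  -0.00470971] 0.34188710064756395 29.709758225362748
```

Request:
play_rows(
  increments=[
    {"slide":[0,0,2],"roll":0,"gripper":1},
    {"slide":[0,0,2],"roll":0,"gripper":1},
    {"slide":[0,0,2],"roll":0,"gripper":1},
    {"slide":[0,0,2],"roll":0,"gripper":1},
    {"slide":[0,0,2],"roll":0,"gripper":1},
    {"slide":[0,0,2],"roll":0,"gripper":1},
    {"slide":[0,0,2],"roll":0,"gripper":1},
    {"slide":[0,0,2],"roll":0,"gripper":1},
    {"slide":[0,0,0],"roll":0,"gripper":1},
    {"slide":[0,0,0],"roll":0,"gripper":1},
  ],
  grip_force=20,
)

```text
time_s: 9.35
eef_pos: [502.2, -9.9, 89.3]
eef_rot: [0.689, 0.725, -0.0, -0.0]
contact_force: [-0.0, -0.2, -3.2]
gripper_width: 0.334
grasp_force: 28.8
```

```bash
python3 - <<'E'
from h import *
s=robot.state();print(s["eef_pos"],s["contact_force"],s["ft_torque"],s["gripper_width"],s["grasp_force"])
p=robot.snapshot("scene")
print([(r["point"],r["confidence"],onz(p,r["point"],100)) for r in robot.tip_of("driver_end",p)[:1]])
cv2.imwrite("pics/t1.png",cv2.resize(p["color"][200:340,230:420],None,fx=4,fy=4,interpolation=cv2.INTER_CUBIC))
E
```

```text
[502.16466136  -9.88134326  89.31813896] [-0.03929342 -0.21830326 -3.18042548] [ 0.0884937  -0.06704047  0.03482397] 0.3342878840719819 28.78044167999178
[([299.4, 247.0], 0.67, array([511.90457554,  54.3834721 , 100.        ]))]
```

View pics/t1.png

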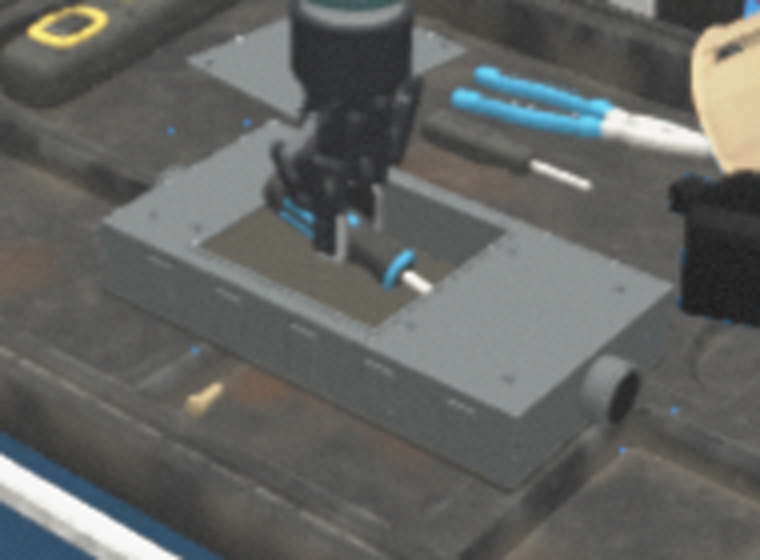

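The driver is tilting as planned: handle end up at crop (272,190), ring (400,268), shank going down under the plate at (430,290). I continue the lift.

Request:
play_rows(
  increments=[
    {"slide":[0,0,2],"roll":0,"gripper":1},
    {"slide":[0,0,2],"roll":0,"gripper":1},
    {"slide":[0,0,2],"roll":0,"gripper":1},
    {"slide":[0,0,2],"roll":0,"gripper":1},
    {"slide":[0,0,2],"roll":0,"gripper":1},
    {"slide":[0,0,2],"roll":0,"gripper":1},
    {"slide":[0,0,2],"roll":0,"gripper":1},
    {"slide":[0,0,2],"roll":0,"gripper":1},
    {"slide":[0,0,0],"roll":0,"gripper":1},
    {"slide":[0,0,0],"roll":0,"gripper":1},
  ],
  grip_force=20,
)

```text
time_s: 10.45
eef_pos: [502.4, -9.8, 105.4]
eef_rot: [0.689, 0.725, 0.0, -0.0]
contact_force: [-0.4, 0.3, -3.8]
gripper_width: 0.334
grasp_force: 28.8
```

```bash
python3 - <<'E'
from h import *
s=robot.state();print(s["eef_pos"],s["contact_force"],s["ft_torque"],s["gripper_width"],s["grasp_force"])
p=robot.snapshot("scene")
c,d=ray(p,[0,0])
for q in("driver_end","driver_handle"):
  for r in robot.tip_of(q,p)[:1]:
    c,d=ray(p,r["point"]); print(q,r["point"],r["confidence"],(c+d*(504-c[0])/d[0]).round())
E
```

```text
[502.39221165  -9.7991092  105.39615822] [-0.4381595   0.30368689 -3.81233187] [ 0.2399147  -0.03499979  0.00528248] 0.33431768768393705 28.794421618804336
driver_end [302.5, 235.0] 0.75 [504.  37. 146.]
driver_handle [318.2, 254.2] 0.69 [504. -15. 109.]
```

Request:
play_rows(
  increments=[
    {"slide":[0,3,1.5],"roll":0,"gripper":1},
    {"slide":[0,4,2],"roll":0,"gripper":1},
    {"slide":[0,4,2],"roll":0,"gripper":1},
    {"slide":[0,4,2],"roll":0,"gripper":1},
    {"slide":[0,4,2],"roll":0,"gripper":1},
    {"slide":[0,4,2],"roll":0,"gripper":1},
    {"slide":[0,4,2],"roll":0,"gripper":1},
    {"slide":[0,4,2],"roll":0,"gripper":1},
    {"slide":[0,4,2],"roll":0,"gripper":1},
    {"slide":[0,3,1],"roll":0,"gripper":1},
  ],
  grip_force=30,
)

```text
time_s: 11.6
eef_pos: [502.4, 28.4, 124.0]
eef_rot: [0.689, 0.725, 0.0, 0.0]
contact_force: [-0.1, -0.2, -3.5]
gripper_width: 0.334
grasp_force: 30.1
```

Request:
play_rows(
  increments=[
    {"slide":[0,3,1],"roll":0,"gripper":1},
    {"slide":[0,4,1],"roll":0,"gripper":1},
    {"slide":[0,4,1],"roll":0,"gripper":1},
    {"slide":[0,4,1],"roll":0,"gripper":1},
    {"slide":[0,4,1],"roll":0,"gripper":1},
    {"slide":[0,4,1],"roll":0,"gripper":1},
    {"slide":[0,4,1],"roll":0,"gripper":1},
    {"slide":[0,4,1],"roll":0,"gripper":1},
    {"slide":[0,3,1],"roll":0,"gripper":1},
    {"slide":[0,0,0],"roll":0,"gripper":1},
  ],
)

```text
time_s: 12.6
eef_pos: [502.4, 62.6, 132.9]
eef_rot: [0.689, 0.725, 0.0, -0.0]
contact_force: [-0.2, -0.0, -0.1]
gripper_width: 0.337
grasp_force: 30.1
```

```bash
python3 - <<'E'
from h import *
s=robot.state();print(s["eef_pos"],s["contact_force"],s["ft_torque"],s["gripper_width"],s["grasp_force"])
p=robot.snapshot("scene")
for q in("driver_end","driver_handle","driver_tip"):
  for r in robot.tip_of(q,p)[:1]:
    c,d=ray(p,r["point"]); print(q,r["point"],r["confidence"],(c+d*(504-c[0])/d[0]).round())
cv2.imwrite("pics/t2.png",cv2.resize(p["color"][200:340,230:420],None,fx=4,fy=4,interpolation=cv2.INTER_CUBIC))
E
```

```text
[502.4298117   62.56882225 132.92920066] [-0.16965171 -0.04100371 -0.11688815] [0.0118026  0.03956582 0.01441569] 0.336522369276199 30.109177501872182
driver_end [275.4, 219.4] 0.76 [504. 131. 159.]
driver_handle [297.8, 232.9] 0.65 [504.  53. 147.]
driver_tip [338.6, 272.0] 0.65 [504. -81.  83.]
```

View pics/t2.png

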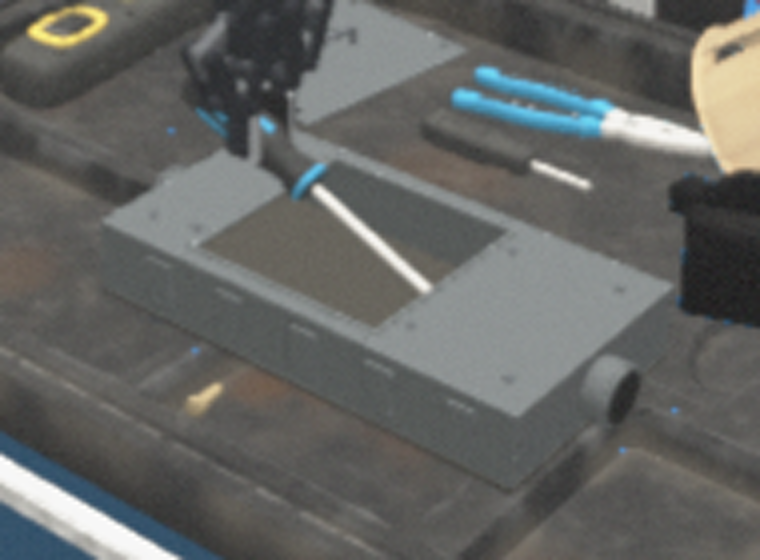

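The shank's visible end is at (430,290), right at the plate's edge, so I move farther clear in +y before lifting.

Request:
play_rows(
  increments=[
    {"slide":[0,2,0],"roll":0,"gripper":1},
    {"slide":[0,2,0],"roll":0,"gripper":1},
    {"slide":[0,3,0],"roll":0,"gripper":1},
    {"slide":[0,3,0],"roll":0,"gripper":1},
    {"slide":[0,3,0],"roll":0,"gripper":1},
    {"slide":[0,3,0],"roll":0,"gripper":1},
    {"slide":[0,3,0],"roll":0,"gripper":1},
    {"slide":[0,3,0],"roll":0,"gripper":1},
    {"slide":[0,2,0],"roll":0,"gripper":1},
    {"slide":[0,0,0],"roll":0,"gripper":1},
  ],
)

```text
time_s: 13.8
eef_pos: [502.3, 86.4, 132.8]
eef_rot: [0.689, 0.725, 0.0, -0.0]
contact_force: [-0.9, 0.2, -0.8]
gripper_width: 0.332
grasp_force: 30.1
```

```bash
python3 - <<'E'
from h import *
s=robot.state();print(s["eef_pos"],s["contact_force"],s["ft_torque"],s["gripper_width"],s["grasp_force"])
p=robot.snapshot("scene")
for q in("driver_end","driver_handle","driver_tip"):
  for r in robot.tip_of(q,p)[:1]:
    c,d=ray(p,r["point"]); print(q,r["point"],r["confidence"],(c+d*(504-c[0])/d[0]).round())
cv2.imwrite("pics/t3.png",cv2.resize(p["color"][200:340,230:420],None,fx=4,fy=4,interpolation=cv2.INTER_CUBIC))
E
```

```text
[502.33365475  86.36970794 132.80108844] [-0.89074177  0.21455129 -0.7728084 ] [-0.00773409 -0.07210601 -0.0296277 ] 0.3320786371722981 30.107762329280376
driver_end [271.9, 218.4] 0.82 [504. 144. 158.]
driver_handle [292.7, 232.1] 0.75 [504.  71. 143.]
driver_tip [331.4, 270.4] 0.8 [504. -59.  79.]
```

View pics/t3.png

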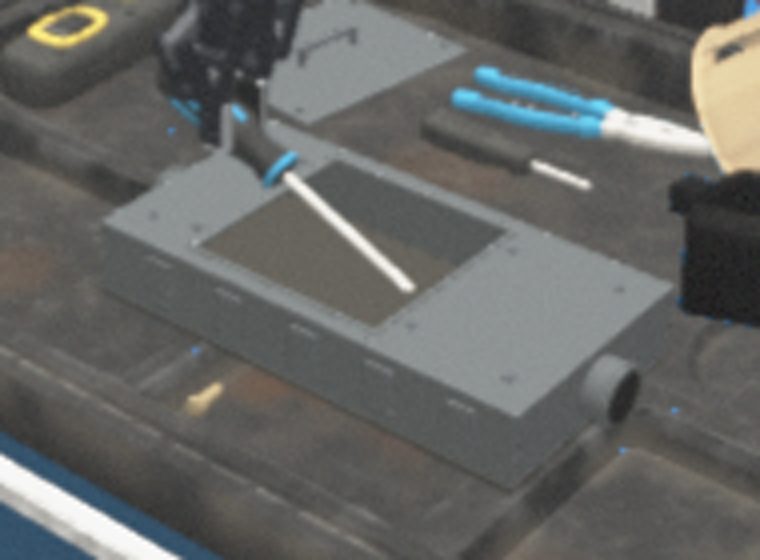

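The tip is now inside the opening at (412,290), clear of the edge, so I lift straight up.

Request:
play_rows(
  increments=[
    {"slide":[0,0,3],"roll":0,"gripper":1},
    {"slide":[0,0,6],"roll":0,"gripper":1},
    {"slide":[0,0,8],"roll":0,"gripper":1},
    {"slide":[0,0,8],"roll":0,"gripper":1},
    {"slide":[0,0,8],"roll":0,"gripper":1},
    {"slide":[0,0,8],"roll":0,"gripper":1},
    {"slide":[0,0,8],"roll":0,"gripper":1},
    {"slide":[0,0,8],"roll":0,"gripper":1},
    {"slide":[0,0,8],"roll":0,"gripper":1},
    {"slide":[0,0,8],"roll":0,"gripper":1},
  ],
  grip_force=40,
)

```text
time_s: 15.0
eef_pos: [502.3, 86.0, 206.5]
eef_rot: [0.689, 0.725, 0.0, -0.0]
contact_force: [0.4, -0.1, -0.8]
gripper_width: 0.327
grasp_force: 42.3
```

Request:
play_rows(
  increments=[
    {"slide":[0,0,10],"roll":0,"gripper":1},
    {"slide":[0,0,10],"roll":0,"gripper":1},
    {"slide":[0,0,10],"roll":0,"gripper":1},
    {"slide":[0,0,10],"roll":0,"gripper":1},
    {"slide":[0,0,10],"roll":0,"gripper":1},
    {"slide":[0,0,8],"roll":0,"gripper":1},
    {"slide":[0,0,5],"roll":0,"gripper":1},
    {"slide":[0,0,2],"roll":0,"gripper":1},
    {"slide":[0,0,0],"roll":0,"gripper":1},
    {"slide":[0,0,0],"roll":0,"gripper":1},
  ],
)

```text
time_s: 16.0
eef_pos: [502.1, 85.9, 270.5]
eef_rot: [0.689, 0.725, -0.0, -0.0]
contact_force: [-0.3, -0.1, -1.2]
gripper_width: 0.333
grasp_force: 42.3
```

Request:
play_rows(
  increments=[
    {"slide":[0,0,0],"roll":0,"gripper":1},
    {"slide":[0,0,0],"roll":0,"gripper":1},
    {"slide":[0,0,0],"roll":0,"gripper":1},
    {"slide":[0,0,0],"roll":0,"gripper":1},
    {"slide":[0,0,0],"roll":0,"gripper":1},
    {"slide":[0,0,0],"roll":0,"gripper":1},
    {"slide":[0,0,0],"roll":0,"gripper":1},
    {"slide":[0,0,0],"roll":0,"gripper":1},
    {"slide":[0,0,0],"roll":0,"gripper":1},
    {"slide":[0,0,0],"roll":0,"gripper":1},
  ],
)

```text
time_s: 17.0
eef_pos: [502.3, 85.9, 270.8]
eef_rot: [0.689, 0.725, 0.0, -0.0]
contact_force: [-0.1, 0.0, -1.6]
gripper_width: 0.331
grasp_force: 42.3
```

```bash
python3 - <<'E'
from h import *
s=robot.state();print(s["eef_pos"],s["contact_force"],s["gripper_width"],s["grasp_force"])
p=robot.snapshot("scene")
for q in("driver_end","driver_handle","driver_tip"):
  for r in robot.tip_of(q,p)[:1]:
    c,d=ray(p,r["point"]); print(q,r["point"],r["confidence"],(c+d*(504-c[0])/d[0]).round())
cv2.imwrite("pics/t4.png",cv2.resize(p["color"][140:340,200:420],None,fx=3,fy=3,interpolation=cv2.INTER_CUBIC))
E
```

```text
[502.33076306  85.94411596 270.81535479] [-0.10498613  0.03356608 -1.58058757] 0.330676178610532 42.308904714882374
driver_end [354.7, 240.7] 0.43 [ 504. -123.  191.]
driver_handle [292.1, 181.6] 0.81 [504.  72. 286.]
driver_tip [334.3, 223.1] 0.72 [504. -62. 216.]
```

View pics/t4.png

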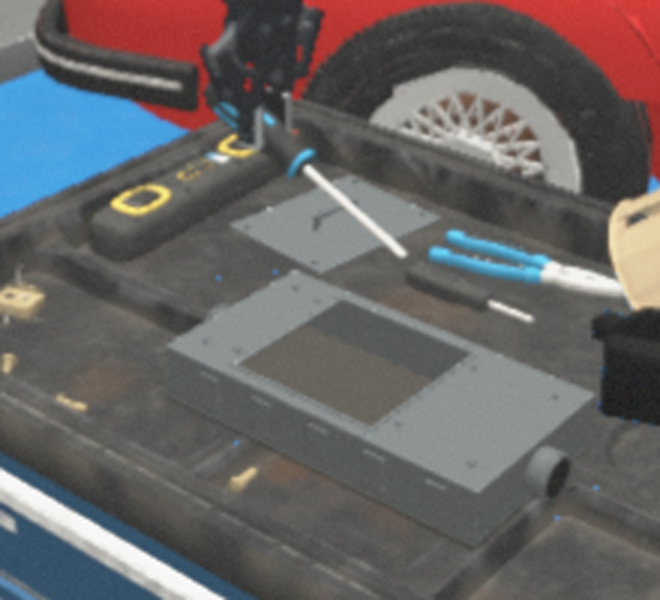

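The driver hangs free, its tip at crop (403,256) and about 215 mm above the tray, with the bystanders where they were. Handing in.

```bash
python3 -c "
from plant import robot
print(robot.close_job())"
```

```text
the job is handed in; nothing more can be done
None
```

I tilted the screwdriver out through the opening and handed the job in with it held still in the gripper, its tip about 215 mm above the tray and both ends well over the required 140 mm. The hand-in call gave no verdict.

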